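# Seat a plug-in board in its dock with the two ejector levers

### The job

Take the plug-in board out of the wooden stand and set it upright, contacts down, in the slot of the black dock, between its two open orange levers. Then swing both levers inward, each until you feel it come to its stop, so that the hooks press the board fully home on both ends; the levers are frail, so ease off as soon as one stops and never force it further, and leave the earbud case and the headphones where they are.

Things in the scene. Friction and masses are not known exactly. Their poses are not given: they have to be found in the camera images.
- board: plug-in board, upright in the stand's groove: 110 mm long (y), 10 thick (x), 70 tall (z), 0.08 to 0.17 kg; origin at the centre of its lower edge. Lower 24 mm green, with brass contacts, 110 mm long; above it a dark finned carrier, 78 mm long, 10 thick: grip there. So each end has a 16 mm long ear, its top 24 mm over the origin, for a lever's hook. Either way round is right
- board_top (a point): centre of the board's top edge, 70 mm above its origin
- stand: low wooden stand, fixed, 60 x 130 x 21 mm, origin at the centre of its underside, with a groove along y, 14 mm wide, floor 6 mm above the desk, in which the board stands
- dock: black dock, fixed, base 84 (x) x 200 (y) x 8 mm, origin at the centre of its underside. Its slot runs along y through the origin: 113 mm long, 12 mm wide, walls up to 33 mm above the desk, their last 5 mm sloping outward as a lead-in. The slot's floor lies 10 to 18 mm above the desk (it differs from case to case and is not told)
- dock_slot (a point): centre of the slot's mouth, 33 mm above the desk. A board just set in rests on two sprung contact strips, its lower edge 13 to 21 mm above the desk; pressed 3 mm further it lies on the floor, fully home. Without the levers it springs up again
- lever_a (a joint): lever at the dock's +y end, rad: 0 = furthest inward, grows outward to 1.25; starts 0.85 to 1.05, its hook clear of the slot. Hinge axis along the dock's x, 0.4 N m of friction: it stays where left. A flat orange bar, 6 mm thick, ending 82 mm from the hinge, the outer 42 mm 18 mm wide; it leans outward from upright by (joint - 0.2) rad
- lever_b (a joint): the same for the lever at the dock's -y end. Either hook meets the board's ear between 0.1 and 0.45 rad and has pressed the board home between 0.03 and 0.3 rad, depending on the slot's floor; there the lever comes to its stop. Pushed near its end it takes 7 to 10 N before it stops; 13 to 16 N against the stop seats the board surely, over 22 N is too much
- lever_a_hinge (a point): hinge axis of lever a, 79 mm from the dock's origin along +y, 27 mm above the desk
- lever_b_hinge (a point): hinge axis of lever b, 79 mm from the dock's origin along -y, 27 mm above the desk
- lever_a_tip (a point): end of lever a, on the mid-plane of the bar, 82 mm from its hinge
- lever_b_tip (a point): end of lever b, on the mid-plane of the bar, 82 mm from its hinge
- contact_a (a joint): how far the sprung contact strip at the +y end is pressed down, m: 0 = free, 0.003 = flush with the slot's floor. It takes 5 N to start and 7 N to press flush
- contact_b (a joint): the same at the -y end
- earbud_case: white earbud case, 47 x 64 x 23 mm, origin at the centre of its underside; a bystander
- headphones: black headphones, 194 x 173 x 94 mm, origin at the centre of the underside; a bystander
Mind the look-alikes: they are no part of the job. What is shaped like the board but blue or turquoise is not meant.

How it is judged (in metres and radians):
On the way:
1. the board is in the slot, upright, both levers still open (z of board in the frame of dock below 0.0245 m and horizontal distance between board and dock below 0.006 m and angle between board's own z axis and vertical below 0.1 rad and value of joint each of lever_a, lever_b above 0.6 rad), for 0.2 s.
At the end, for the whole second after the job is handed in: the board stands at rest in the dock's slot, upright within 0.05 rad and centred within 6 mm, both levers swung in (below 0.4 rad) and holding it down, with the sprung contact strips at both ends pressed at least 2.2 of their 3 mm (value of joint each of contact_a, contact_b above 0.0022 m and horizontal distance between board and dock below 0.006 m and angle between board's own z axis and vertical below 0.05 rad and value of joint each of lever_a, lever_b below 0.4 rad and linear speed of board below 0.02 m/s); the robot touches nothing.
It fails at once if a lever is forced: pushed with more than 22 N (contact force between any of lever_a, lever_b and the arm above 22 N or contact force between any of lever_a, lever_b and the fingers above 22 N).
It fails at once if the earbud case or the headphones are moved by more than 30 mm (distance of any of earbud_case, headphones from where it was at the start of the episode above 0.03 m).
It also fails if it takes over 72 s, if anything falls off the work surface, if the arm or the gripper's body presses on something with over 40 N, if the wrist force passes 120 N, or if a joint passes its speed limit or range.

### The arm

A 7-joint arm with a two-finger parallel gripper is mounted at the origin on a cart in front of the work surface, level with it; the furniture and walls round the work are solid. World frame = base frame: x ahead of the robot, y to its left, z up, the work surface at z = 0. Lengths are in mm, angles in rad, forces in N, time in s.
With the tool pointing down it reaches from about 425 to 925 mm from the base axis. Payload 6.8 kg.
Tool frame: the origin (TCP) lies at the very end of the fingers, on their centre line; the grasp point (between the pads) lies 19 mm behind it; z points along the fingers, y is the direction in which the jaws open and shut (so a half turn about z gives the same grasp; the last joint's range is limited). The gripper opens to 88 mm and grips with 3 to 60 N. Pads are 20 mm wide; open, the fingers measure 115 mm over their backs; the gripper's body (75 mm by 178 mm) begins 61 mm behind the grasp point.
Start: joints at [-1.255, 0.477, 0.022, 1.555, -0.011, 1.109, -0.083], TCP at [277.577, 615.304, 222.664] pointing down, gripper open.
Joint ranges: [-2.96, 2.96], [-0.34, 2.1], [-1.41, 1.46], [0.24, 2.44], [-1.37, 4.51], [0.17, 1.92], [-2.96, 2.96]. Speed limits (rad/s): [2.39, 2.39, 3.14, 3.14, 3.14, 3.14, 3.14].

### API

Orientations are given as [roll, pitch, yaw] about the fixed x, y, z axes, in that order (R = Rz(yaw) Ry(pitch) Rx(roll)).
In Python, from rig import r, capture gives the robot as it stands.
- The arm moves only by the shell command python3 -m inch 'ROWS' [FORCE]. ROWS is JSON, a list of rows, each a list of 3 entries, a list of its own where there are three numbers: the closure, from 0 (fully open) to 1 (shut), then the shift along the tool's x, y, z in m, then the turn about the tool's z in rad. A call has 1 to 5 rows; each row is the pose to reach, as a shift and turn from the pose commanded when the call began, along the tool's axes at that moment; what a row does not reach only later rows make up. A row lasts 1/12 s, in which the tool goes at most 41.7 mm and 7.16 degrees, less where a joint would pass 70% of its speed; a pose out of reach is approached as far as the arm can. A call with a gripper value outside its range is refused whole. The fingers move at their own pace and stop on an object; FORCE is the grip in N (left out, the last holds). Time passes only in rows, so rows that repeat a pose let the fingers close. It gives the time, the measured TCP pose, the force and the opening at its end, in the units of the state.
- r.get_state(): the state, without advancing time (a new reading comes with each control period).
- capture(name): name is "side" or "top" or "wrist"; returns a dict with "image" (420x560x3 uint8, red, green, blue), "fov_y" (degrees; the focal length in pixels is half the picture's height over the tangent of half this angle, whatever the lens; pixels are square), "cx", "cy" (the principal point, pixels), "R" (3x3) and "t" (3): a world point X has camera coordinates R X + t. Camera axes: x right, y down, z forward; pixel columns grow to the right and rows downward; lengths in mm; the calibration is good to about 2 mm. The wrist camera is an equidistant fisheye: a pixel r from the principal point sees the ray r / f radians off the axis. A picture is of the moment at which its call begins. There is no depth.
- r.sign_off(): hands the job in, once; it reports no verdict.
The state is a dict: "time_s": time; "qpos": joint angles; "qd": joint speeds; "joint_efforts": joint torques, N m; "eef_pos": TCP position; "tool_rot": TCP orientation; "wrist_force": force on the tool from outside, world axes, zero at the start; "torque": the same for the moment, N m; "opening": finger opening in mm.
Only numpy, scipy, OpenCV 4.12 (cv2) and the standard library are available. Lean on these libraries where they do the work, as an engineer would, in place of code of your own. Each camera call takes 0.05 s, during which the arm holds its last target. There are 200 camera calls.

## Working session

There is one attempt and no reset: what is moved stays moved. The work goes in short steps, Python scripts to look and compute and a shell command to move; the robot and the scene stay as the last step left them, time stands still between calls to the robot, and variables do not carry over. Pictures are saved under pics/ and viewed, about 8 in all and at most 12, crops included, and the job is handed in when it is done.

```bash
ls; mkdir -p pics; cat > h.py <<'E'
import numpy as np, cv2
from rig import r, capture
def ray(c,u,v,fish=False):
    f=c["image"].shape[0]/2/np.tan(np.radians(c["fov_y"])/2)
    x,y=(u-c["cx"]),(v-c["cy"])
    if fish:
        q=np.hypot(x,y)+1e-9; th=q/f
        d=np.array([x/q*np.sin(th),y/q*np.sin(th),np.cos(th)])
    else: d=np.array([x/f,y/f,1.])
    R=np.array(c["R"]);t=np.array(c["t"])
    return -R.T@t, R.T@d
def onz(c,u,v,z,fish=False):
    o,d=ray(c,u,v,fish); return o+d*(z-o[2])/d[2]
def proj(c,X,fish=False):
    f=c["image"].shape[0]/2/np.tan(np.radians(c["fov_y"])/2)
    p=np.array(c["R"])@np.array(X,float)+np.array(c["t"])
    if fish:
        q=np.hypot(p[0],p[1])+1e-9; k=f*np.arctan2(q,p[2])/q
    else: k=f/p[2]
    return np.array([c["cx"]+k*p[0],c["cy"]+k*p[1]])
def save(n,im): cv2.imwrite(n,cv2.cvtColor(im,cv2.COLOR_RGB2BGR))
def snap(n):
    import pickle
    c=capture(n); pickle.dump(c,open(n+".pkl","wb")); return c
E
python3 - <<'E'
from h import *
a=snap("top");b=snap("side");w=snap("wrist")
for c in(a,b,w): print(c["fov_y"],c["cx"],c["cy"],np.round(c["R"],3).tolist(),np.round(c["t"],1))
save("pics/top.png",cv2.resize(a["image"],(800,600),interpolation=cv2.INTER_CUBIC));save("pics/side.png",cv2.resize(b["image"],(800,600),interpolation=cv2.INTER_CUBIC))
save("pics/wrist0.png",w["image"])
print(r.get_state())
E
```

```text
pics
47.5521472309985 286.1907756331565 212.73617269501918 [[-0.016, -1.0, 0.001], [-0.995, 0.015, -0.101], [0.101, -0.003, -0.995]] [  78.3  597.  1049.6]
49.52067177825785 276.2976269760822 202.59058142629144 [[0.771, -0.636, 0.005], [-0.491, -0.6, -0.632], [0.405, 0.484, -0.775]] [-411.9  375.4  730.3]
65.70646984690485 280.8795205926291 216.26955393919266 [[0.411, 0.911, -0.002], [0.882, -0.398, 0.253], [0.23, -0.106, -0.968]] [-675.3  -30.7  390. ]
{'time_s': 0.15, 'qpos': array([-1.25510398,  0.47761001,  0.02235814,  1.55615449, -0.01148887,
        1.10931505, -0.08307686]), 'qd': array([ 0.00064836, -0.00195747, -0.00035885, -0.00206045,  0.00055268,
       -0.00098439,  0.00023252]), 'joint_efforts': array([ 2.48620563e-03, -5.83291948e+01,  1.53653886e+00, -2.72873998e+01,
       -5.42135595e-02,  1.44806239e-02,  1.02237091e-04]), 'eef_pos': array([277.40641021, 614.88068851, 221.93494797]), 'tool_rot': array([-3.14023853e+00,  1.09104615e-04,  2.71783680e+00]), 'wrist_force': array([-0.0554047 , -0.10611257, -0.25170324]), 'torque': array([-0.00537338, -0.0169933 ,  0.0273234 ]), 'opening': 88.07298759627497}
```

View pics/top.png

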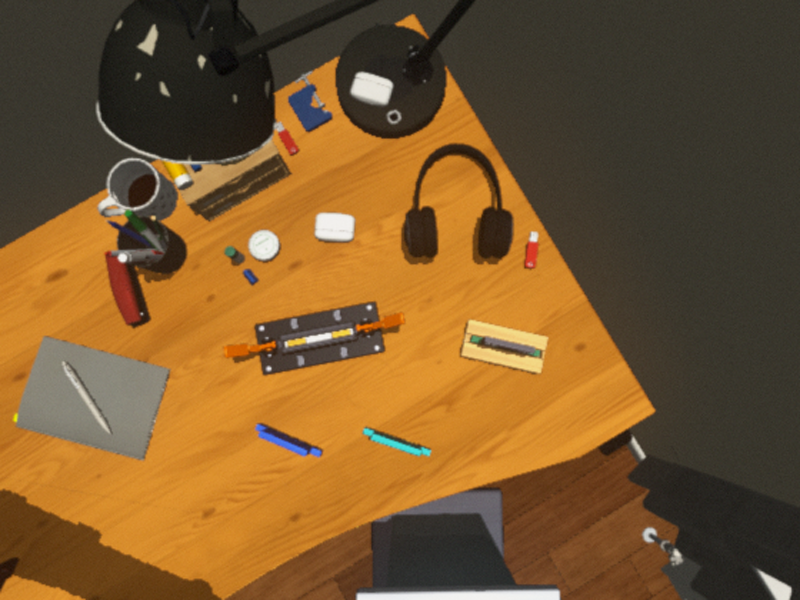

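View pics/side.png

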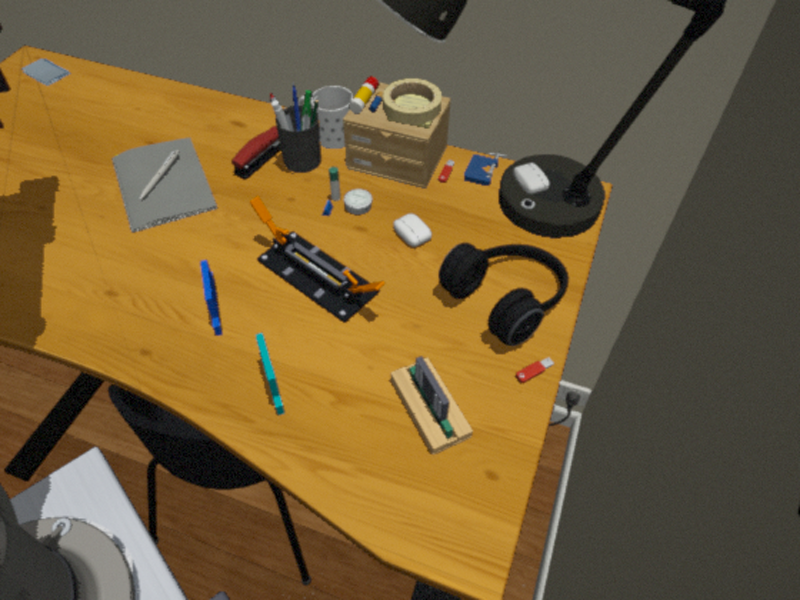

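The top view shows the board, green edge with a dark fin, in the wooden stand at (505,347). The dock is at (320,338), with its orange levers at (245,350) and (385,323). The look-alikes are the blue board at (288,440) and the turquoise one at (397,443). I choose the one in the stand and will check it in a crop.

```bash
python3 - <<'E'
from h import *
import pickle
c=pickle.load(open("top.pkl","rb"));s=pickle.load(open("side.pkl","rb"))
im=c["image"];hsv=cv2.cvtColor(im,cv2.COLOR_RGB2HSV)
def big(m,x0,y0,x1,y1):
    k=np.zeros_like(m);k[y0:y1,x0:x1]=m[y0:y1,x0:x1];return k
def rect(m,z,name,close=0):
    if close:m=cv2.morphologyEx(m,cv2.MORPH_CLOSE,np.ones((close,close)))
    cs,_=cv2.findContours(m,0,2);k=max(cs,key=cv2.contourArea)
    p=np.array([onz(c,u,v,z)[:2] for u,v in k[:,0]],np.float32)
    rr=cv2.minAreaRect(p);print(name,np.round(rr[0],1),np.round(rr[1],1),round(rr[2],1),"px",k[:,0].mean(0))
sd=big(((hsv[...,1]<150)&(hsv[...,2]>140)).astype(np.uint8)*255,315,215,395,270);rect(sd,21,"stand",9)
gr=((hsv[...,0]>45)&(hsv[...,0]<95)&(hsv[...,1]>60)).astype(np.uint8)*255
rect(big(gr,325,230,385,256),30,"green",21)
dk=big((hsv[...,2]<80).astype(np.uint8)*255,170,205,275,268);rect(dk,8,"dock",9)
rect(big((hsv[...,2]<110).astype(np.uint8)*255,328,232,380,254),76,"carrier",3)
og=((hsv[...,0]<13)&(hsv[...,1]>190)&(hsv[...,2]>150)).astype(np.uint8)*255
for b in((150,225,195,255),(245,210,290,240)):
    rect(big(og,*b),70,"lev")
save("pics/crop.png",np.vstack([cv2.resize(im[200:270,150:290],(800,400),interpolation=cv2.INTER_CUBIC),cv2.resize(im[215:270,310:420],(400,200),interpolation=cv2.INTER_CUBIC).repeat(1,0) if 0 else np.hstack([cv2.resize(im[215:270,310:420],(400,200),interpolation=cv2.INTER_CUBIC),cv2.resize(s["image"][245:320,255:405],(400,200),interpolation=cv2.INTER_CUBIC)])]))
E
```

```text
stand [530.  -80.6] [130.2  59.7] 76.3 px [352.75714286 241.74285714]
green [541.1 -35.3] [13.7  8.8] 75.0 px [332.5 236.9]
dock [547.7 213.8] [ 79.5 196.5] 9.8 px [219.54761905 237.97619048]
carrier [527.2 -71.2] [90.2 12.1] 75.1 px [350.26190476 242.64285714]
lev [540.  274.3] [0. 0.] 0.0 px [192. 239.]
lev [557.4 137.5] [0. 0.] 0.0 px [255. 230.]
```

View pics/crop.png

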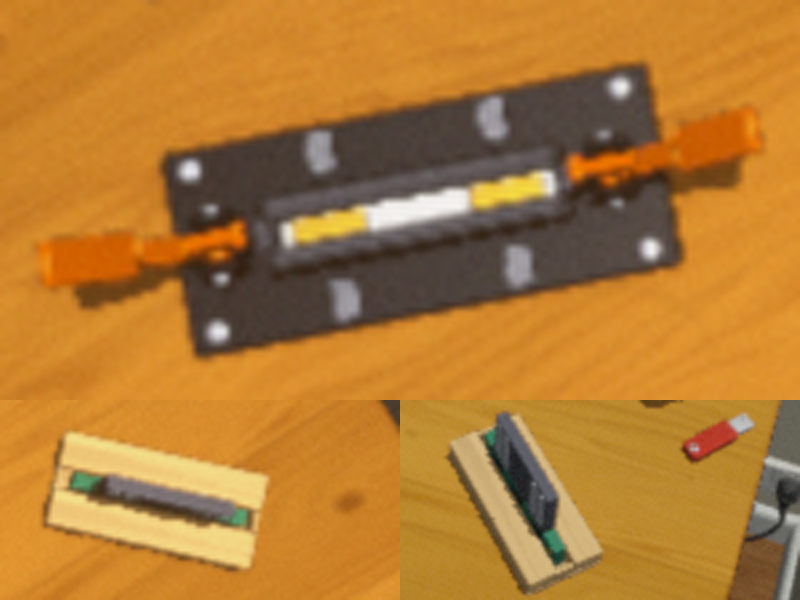

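The crop confirms it. The chosen board has green ears and a grey finned carrier, and it stands in the wooden groove. The dock slot is empty with both levers open. Next is working out the travel to a hover over the board.

```bash
cat >> h.py <<'E'
def go(x,y,z,yawdeg=None):
    s=r.get_state(); p=s["eef_pos"]; ps=s["tool_rot"][2]
    d=np.array([x,y,z])-p
    tx=np.array([np.cos(ps),np.sin(ps)]);ty=np.array([np.sin(ps),-np.cos(ps)])
    t=None
    if yawdeg is not None:
        t=(ps-np.radians(yawdeg)+np.pi/2)%np.pi-np.pi/2
    print("t",round(s["time_s"],2),"pos",np.round(p,1),"rot",np.round(s["tool_rot"],4),"F",np.round(s["wrist_force"],2),"open",round(s["opening"],1))
    print("shift mm",np.round([d[:2]@tx,d[:2]@ty,-d[2]],1),"turn",t)
E
python3 - <<'E'
from h import *
import pickle
c=pickle.load(open("top.pkl","rb"))
a=onz(c,329.3,237.5,30);b=onz(c,378.75,247.5,30)
print(a,b,(a+b)/2,np.hypot(*(a-b)[:2]))
w=pickle.load(open("wrist.pkl","rb"));print("wcam",-np.array(w["R"]).T@w["t"])
m=(a+b)/2
go(m[0],m[1],200,76.3)
E
```

```text
[540.54997422 -27.32494967  30.        ] [ 516.33296587 -138.0180144    30.        ] [528.44147004 -82.67148204  30.        ] 113.31115599323452
wcam [215.44783148 644.5130751  383.74981853]
t 0.15 pos [277.4 614.9 221.9] rot [-3.1402e+00  1.0000e-04  2.7178e+00] F [-0.06 -0.11 -0.25] open 88.1
shift mm [-515.7 -532.6   21.9] turn 1.3861505764564788
```

```bash
for i in 1; do
python3 -m inch '[[0,[-0.026,-0.027,0],0],[0,[-0.052,-0.054,0],0],[0,[-0.078,-0.081,0],0],[0,[-0.104,-0.108,0],0],[0,[-0.130,-0.135,0],0]]'
python3 -m inch '[[0,[-0.026,-0.027,0],0],[0,[-0.052,-0.054,0],0],[0,[-0.078,-0.081,0],0],[0,[-0.104,-0.108,0],0],[0,[-0.130,-0.135,0],0]]'
python3 -m inch '[[0,[-0.026,-0.027,0],0.1],[0,[-0.052,-0.054,0],0.2],[0,[-0.078,-0.081,0],0.3],[0,[-0.104,-0.108,0],0.4],[0,[-0.130,-0.135,0],0.5]]'
done
python3 -c "
from h import *
go(528.4,-82.7,200,76.3)"
```

```text
time_s: 0.57
eef_pos: [340.8, 436.8, 222.4]
tool_rot: [-3.141, -0.0, 2.718]
wrist_force: [2.1, -0.7, -0.0]
opening: 87.9
time_s: 0.98
eef_pos: [403.7, 260.4, 222.6]
tool_rot: [3.142, -0.0, 2.718]
wrist_force: [1.1, 0.1, 0.2]
opening: 88.4
time_s: 1.4
eef_pos: [466.6, 83.9, 222.7]
tool_rot: [3.141, -0.0, 2.213]
wrist_force: [0.3, 0.4, -0.2]
opening: 87.8
t 1.4 pos [466.6  83.9 222.7] rot [ 3.1413e+00 -2.0000e-04  2.2130e+00] F [ 0.27  0.42 -0.2 ] open 87.8
shift mm [-170.4  -50.3   22.7] turn 0.8812659377651562
```

```bash

python3 -m inch '[[0,[-0.035,-0.010,0],0.11],[0,[-0.070,-0.020,0],0.22],[0,[-0.105,-0.030,0],0.33],[0,[-0.140,-0.040,0],0.44],[0,[-0.170,-0.050,0.02],0.55]]'
python3 -m inch '[[0,[0,0,0],0.11],[0,[0,0,0],0.22],[0,[0,0,0],0.33],[0,[0,0,0],0.33]]'
python3 - <<'E'
from h import *
go(528.4,-82.7,200,76.3)
w=snap("wrist");save("pics/w1.png",w["image"])
print(-np.array(w["R"]).T@w["t"])
for P in ([528.4,-82.7,76],[540.5,-27.3,30],[516.3,-138,30]): print(proj(w,P,True))
E
```

```text
time_s: 1.82
eef_pos: [532.1, -82.7, 205.5]
tool_rot: [3.135, 0.001, 1.662]
wrist_force: [0.7, 0.8, 0.7]
opening: 87.9
time_s: 2.15
eef_pos: [528.9, -80.2, 202.2]
tool_rot: [-3.141, 0.001, 1.334]
wrist_force: [0.3, 0.5, -0.5]
opening: 87.9
t 2.15 pos [528.9 -80.2 202.2] rot [-3.1409e+00  5.0000e-04  1.3335e+00] F [ 0.34  0.55 -0.46] open 87.9
shift mm [-2.5  0.1  2.2] turn 0.001827835283471524
[545.81114955 -12.16151643 364.18284148]
[280.77166393 213.24770483]
[279.56341689 148.45834093]
[281.96506195 252.94583448]
```

View pics/w1.png

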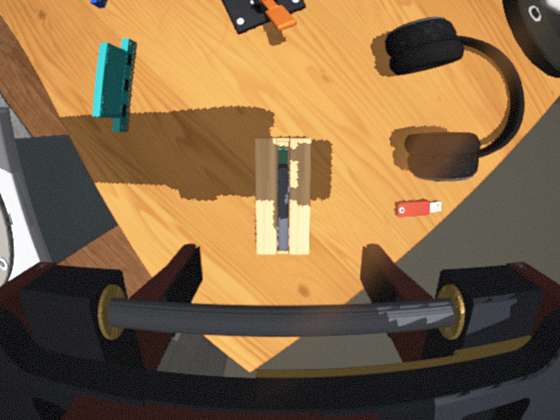

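The wrist view shows the board in the stand at columns 278–290, with its ear near (283,157) and the carrier over rows 165–250, about 3 px right of the finger line. Grasp correction next.

```bash
python3 - <<'E'
from h import *
import pickle
w=pickle.load(open("wrist.pkl","rb"));im=w["image"]
save("pics/w1c.png",cv2.resize(im[130:265,240:330],(400,600),interpolation=cv2.INTER_CUBIC))
g=im.astype(int)
for row in (155,175,185,205,220,240):
    print(row,[int(v) for v in g[row,264:304].mean(1)])
for u,v,z in((283,157,30),(283,147,30),(284,165,76),(284,205,76),(284,250,76)): 
    P=onz(w,u,v,z,True); print(u,v,z,P.round(1))
go(530,-80,46,76.3)
E
```

```text
155 [123, 120, 117, 121, 121, 130, 133, 134, 140, 136, 131, 120, 105, 90, 72, 68, 69, 68, 68, 68, 70, 71, 66, 73, 96, 95, 104, 126, 123, 125, 130, 122, 121, 119, 121, 122, 121, 119, 120, 124]
175 [120, 125, 119, 121, 123, 127, 133, 133, 140, 135, 130, 122, 115, 89, 70, 62, 67, 67, 56, 64, 63, 61, 58, 66, 82, 135, 201, 228, 230, 233, 229, 228, 226, 189, 127, 121, 120, 115, 120, 120]
185 [123, 118, 125, 126, 129, 131, 131, 137, 135, 135, 136, 124, 112, 98, 73, 64, 63, 64, 64, 63, 67, 65, 62, 64, 88, 125, 179, 221, 231, 234, 233, 231, 226, 214, 170, 127, 125, 125, 123, 128]
205 [225, 224, 226, 232, 232, 232, 234, 234, 220, 176, 134, 122, 103, 79, 61, 59, 66, 71, 65, 66, 64, 65, 60, 57, 88, 163, 217, 230, 233, 233, 232, 232, 230, 210, 182, 187, 211, 184, 150, 171]
220 [223, 228, 231, 234, 232, 231, 233, 235, 232, 203, 144, 123, 105, 96, 113, 140, 140, 142, 145, 148, 147, 146, 143, 125, 117, 172, 218, 232, 229, 232, 234, 231, 227, 226, 226, 227, 233, 234, 232, 231]
240 [228, 231, 233, 232, 232, 232, 233, 233, 233, 234, 234, 227, 194, 139, 124, 132, 140, 142, 141, 138, 138, 140, 130, 135, 172, 208, 223, 230, 230, 233, 232, 230, 226, 229, 232, 230, 233, 231, 232, 233]
283 157 30 [541.8 -36.7  30. ]
283 147 30 [544.3 -26.7  30. ]
284 165 76 [541.6 -40.5  76. ]
284 205 76 [533.1 -75.9  76. ]
284 250 76 [ 522.9 -118.2   76. ]
t 2.2 pos [528.9 -80.  202.4] rot [-3.1410e+00  4.0000e-04  1.3398e+00] F [ 0.83 -0.58  0.69] open 87.7
shift mm [  0.2   1.1 156.4] turn 0.008140588384577763
```

View pics/w1c.png

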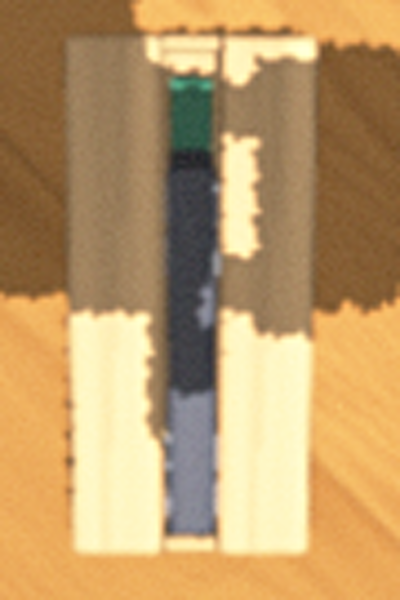

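The crop shows the green far ear ending at row 148 and the carrier top over rows 167–250, columns 278–288. That gives a length of 78.8 mm, so the board centre is about (531, −80) and yaw 76.3 fits. I'll go down and grip.

```bash

python3 -m inch '[[0,[0,0.002,0.03],0.005],[0,[0,0.002,0.06],0.005],[0,[0,0.002,0.09],0.005],[0,[0,0.002,0.12],0.005],[0,[0,0.002,0.14],0.005]]'
python3 -m inch '[[0,[0,0,0.008],0],[0,[0,0,0.016],0],[0,[0,0,0.016],0]]'
python3 -m inch '[[0.9,[0,0,0],0],[0.9,[0,0,0],0],[0.9,[0,0,0],0],[0.9,[0,0,0],0],[0.9,[0,0,0],0]]' 30
python3 -m inch '[[1,[0,0,0],0],[1,[0,0,0],0],[1,[0,0,0],0],[1,[0,0,0],0],[1,[0,0,0],0]]' 30
python3 -c "
from h import *
go(531,-80,46,76.3)"
```

```text
time_s: 2.62
eef_pos: [529.8, -79.9, 60.2]
tool_rot: [-3.139, 0.0, 1.338]
wrist_force: [-0.7, 0.2, 0.1]
opening: 87.8
time_s: 2.87
eef_pos: [530.8, -80.4, 46.1]
tool_rot: [-3.141, 0.0, 1.334]
wrist_force: [-0.1, -0.5, 0.9]
opening: 87.9
time_s: 3.28
eef_pos: [531.5, -80.4, 47.3]
tool_rot: [3.14, -0.0, 1.333]
wrist_force: [0.4, 0.6, -0.5]
opening: 58.0
time_s: 3.7
eef_pos: [531.0, -80.5, 46.6]
tool_rot: [-3.141, 0.0, 1.333]
wrist_force: [-0.0, -0.0, 0.5]
opening: 24.4
t 3.7 pos [531.  -80.5  46.6] rot [-3.1415  0.      1.3328] F [-0.02 -0.03  0.48] open 24.4
shift mm [ 0.5 -0.1  0.6] turn 0.001131013237464673
```

```bash

python3 -m inch '[[1,[0,0,0],0],[1,[0,0,0],0],[1,[0,0,0],0],[1,[0,0,0],0],[1,[0,0,0],0]]' 30
python3 -m inch '[[1,[0,0,-0.02],0],[1,[0,0,-0.05],0],[1,[0,0,-0.08],0],[1,[0,0,-0.11],0],[1,[0,0,-0.14],0]]'
python3 - <<'E'
from h import *
go(547.7,213.8,200,99.8)
w=snap("wrist");save("pics/w2.png",w["image"])
E
```

```text
time_s: 4.12
eef_pos: [531.0, -80.5, 46.6]
tool_rot: [-3.141, 0.0, 1.333]
wrist_force: [-0.1, -0.1, -1.8]
opening: 9.8
time_s: 4.53
eef_pos: [530.5, -80.6, 187.8]
tool_rot: [-3.141, 0.0, 1.332]
wrist_force: [0.3, 0.4, -2.2]
opening: 9.4
t 4.53 pos [530.5 -80.6 187.8] rot [-3.1408e+00  3.0000e-04  1.3325e+00] F [ 0.29  0.45 -2.18] open 9.4
shift mm [290.1 -52.8 -12.2] turn -0.40936883213519515
```

View pics/w2.png

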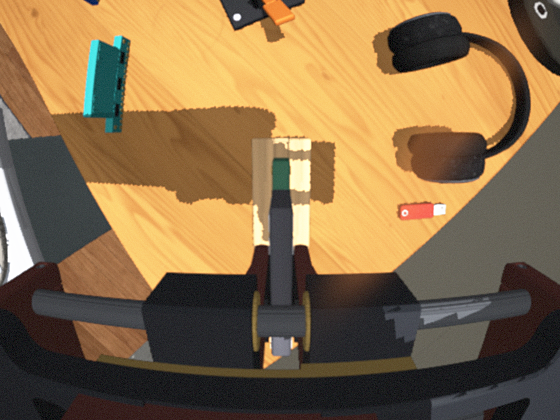

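Board is held: opening 9.4 mm and the force shows a 2.2 N drop. The far ear starts near (282,157). Moving to above the dock.

```bash

python3 -m inch '[[1,[0.03,-0.006,0],0],[1,[0.06,-0.012,0],0],[1,[0.09,-0.018,0],0],[1,[0.12,-0.024,0],0],[1,[0.15,-0.03,0],0]]'
python3 -m inch '[[1,[0.03,-0.005,0],-0.08],[1,[0.06,-0.01,0],-0.16],[1,[0.09,-0.014,0],-0.24],[1,[0.12,-0.018,0],-0.32],[1,[0.14,-0.023,0],-0.4]]'
python3 -m inch '[[1,[0,0,0],-0.009],[1,[0,0,0],-0.009]]'
python3 - <<'E'
from h import *
import pickle
o=pickle.load(open("wrist.pkl","rb"))
im=o["image"].astype(int)
for row in range(150,166): print(row, im[row,278:286].mean(0).astype(int))
for v in(156,157,158,159):
  P=onz(o,282,v,171.5,True)-np.array([530.5,-80.6,0]);ps=1.3325
  print(v,P[:2]@[np.cos(ps),np.sin(ps)],P[:2]@[np.sin(ps),-np.cos(ps)])
go(547.7,213.8,187,99.8)
w=snap("wrist");t=snap("top")
save("pics/w3.png",np.vstack([cv2.resize(w["image"][60:270,180:380],(571,600),interpolation=cv2.INTER_CUBIC)]))
E
```

```text
time_s: 5.0
eef_pos: [536.9, 73.7, 186.5]
tool_rot: [-3.141, -0.0, 1.333]
wrist_force: [1.3, 0.2, -2.0]
opening: 10.2
time_s: 5.42
eef_pos: [547.7, 217.4, 186.2]
tool_rot: [3.142, -0.001, 1.739]
wrist_force: [0.3, 1.3, -0.8]
opening: 9.8
time_s: 5.58
eef_pos: [547.4, 215.0, 186.0]
tool_rot: [-3.141, 0.0, 1.744]
wrist_force: [0.4, -0.8, -1.0]
opening: 10.0
150 [163 132  95]
151 [163 133  96]
152 [164 134  97]
153 [164 133  97]
154 [165 133  98]
155 [164 134  96]
156 [161 131  95]
157 [126 109  80]
158 [69 75 59]
159 [38 64 52]
160 [40 70 56]
161 [49 86 68]
162 [54 94 74]
163 [54 94 76]
164 [58 96 77]
165 [57 95 76]
156 57.46407707992181 0.9446441121702914
157 56.913011994207345 0.9447055750530607
158 56.36169624287852 0.944770936748194
159 55.81011922077834 0.9448402016391806
t 5.58 pos [547.4 215.  186. ] rot [-3.1408  0.      1.7442] F [ 0.44 -0.82 -0.97] open 10.0
shift mm [-1.3  0.1 -1. ] turn 0.002391473178366521
```

View pics/w3.png

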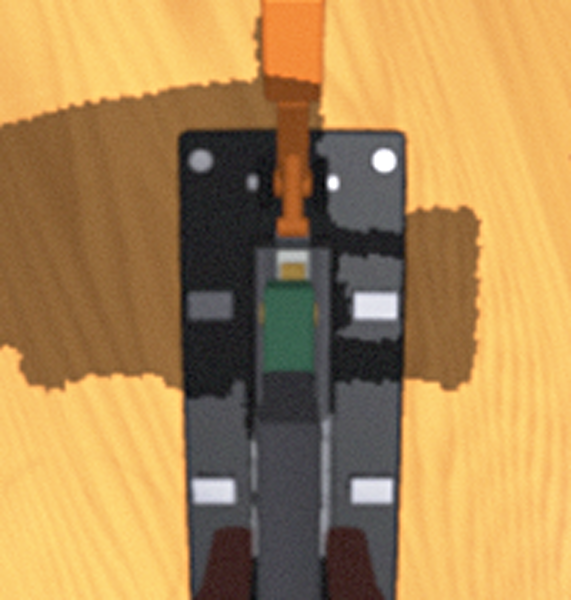

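The wrist crop shows the board's green ear (crop 262–315, rows 285–372) above the slot, whose walls span crop columns 255–330 and end at row 248. The dock base's far edge is at row 130. Offset is only a millimetre or so, and I'll measure it.

```bash
python3 - <<'E'
from h import *
import pickle
w=pickle.load(open("wrist.pkl","rb"));im=w["image"];g=im.astype(int)
s=r.get_state();p=np.array(s["eef_pos"]);ps=s["tool_rot"][2]
tx=np.array([np.cos(ps),np.sin(ps)]);ty=np.array([np.sin(ps),-np.cos(ps)])
def T(u,v,z):
    P=onz(w,u,v,z,True)[:2]-p[:2]; return P@tx,P@ty
hsv=cv2.cvtColor(im,cv2.COLOR_RGB2HSV);desk=(hsv[...,1]>125)&(hsv[...,0]<25)
cam=-np.array(w["R"]).T@w["t"];q=cam[:2]-p[:2];print("cam tool",q@tx,q@ty,cam[2])
def sub(arr,k):return k
L=[];Rr=[]
for v in range(110,245,5):
    row=~desk[v]; 
    u=282
    l=[i for i in range(225,262) if row[i:i+4].all()]; rr=[i for i in range(335,300,-1) if row[i-3:i+1].all()]
    if l and rr: L.append(T(l[0]-.5,v,8));Rr.append(T(rr[0]+.5,v,8))
L=np.array(L);Rr=np.array(Rr)
for A in(L,Rr):
    k=np.polyfit(A[:,0],A[:,1],1);print("edge y",np.median(A[:,1]).round(2),"slope",k[0].round(4),k[1].round(2), A[:,1].round(1).tolist())
print("far edges u240..265:",[T(u,next(v for v in range(95,130) if (~desk[v:v+4,u]).all())-.5,8)[0].round(1) for u in(248,252,258,300,305,312)])
print("ear row",[tuple(x) for x in g[172,262:304]])
print("walls row 153",g[153,262:304].mean(1).astype(int))
print("col 282",[(v,int(g[v,280:284].mean())) for v in range(134,170)])
f=lambda v:next(v for v in range(95,130))
E
```

```text
cam tool 72.52365360129788 0.6053520538389624 347.98790704300035
edge y -39.03 slope -0.0085 -38.81 [-39.6, -39.6, -39.6, -39.6, -39.6, -39.6, -39.7, -38.7, -39.8, -38.8, -38.8, -38.9, -39.0, -39.0, -39.1, -39.2, -39.3, -39.4, -38.4, -38.5, -38.7, -38.8, -38.9, -39.1, -38.1, -38.3, -38.4]
edge y 42.66 slope -0.0047 42.84 [42.2, 42.2, 42.3, 42.3, 42.4, 42.5, 42.6, 42.7, 42.8, 42.9, 41.9, 43.1, 43.2, 43.4, 42.4, 42.6, 42.7, 42.9, 43.1, 43.3, 42.3, 42.5, 42.7, 42.9, 43.2, 43.4, 42.5]
far edges u240..265: [np.float64(101.7), np.float64(101.6), np.float64(101.5), np.float64(101.7), np.float64(101.8), np.float64(101.9)]
ear row [(np.int64(28), np.int64(26), np.int64(25)), (np.int64(34), np.int64(32), np.int64(36)), (np.int64(36), np.int64(37), np.int64(39)), (np.int64(32), np.int64(29), np.int64(32)), (np.int64(30), np.int64(33), np.int64(36)), (np.int64(24), np.int64(26), np.int64(26)), (np.int64(30), np.int64(30), np.int64(38)), (np.int64(43), np.int64(41), np.int64(48)), (np.int64(84), np.int64(78), np.int64(70)), (np.int64(103), np.int64(94), np.int64(71)), (np.int64(83), np.int64(92),
[... 1293 characters left out ...]
2)), (np.int64(48), np.int64(44), np.int64(46)), (np.int64(77), np.int64(76), np.int64(83))]
walls row 153 [ 34  31  34  29  33  33  28  55  72  83  78  80  74  74  96 124 131 114
 113 106 113 112 105 107 122 129 112  81  73  79  78  80  83  63  38  25
  39  88  94  93  94  91]
col 282 [(134, 101), (135, 104), (136, 104), (137, 107), (138, 109), (139, 110), (140, 101), (141, 89), (142, 80), (143, 80), (144, 63), (145, 58), (146, 65), (147, 115), (148, 177), (149, 190), (150, 182), (151, 159), (152, 118), (153, 111), (154, 115), (155, 117), (156, 112), (157, 95), (158, 63), (159, 50), (160, 56), (161, 66), (162, 77), (163, 76), (164, 77), (165, 77), (166, 75), (167, 79), (168, 78), (169, 76)]
```

```bash

python3 -m inch '[[1,[0.001,0.001,0.025],0],[1,[0.0018,0.001,0.05],-0.006],[1,[0.0018,0.001,0.075],-0.006],[1,[0.0018,0.001,0.085],-0.006],[1,[0.0018,0.001,0.085],-0.006]]'
python3 - <<'E'
from h import *
go(547.7,213.8,100,99.8)
w=snap("wrist")
save("pics/w4.png",cv2.resize(w["image"][80:280,190:370],(540,600),interpolation=cv2.INTER_CUBIC))
E
```

```text
time_s: 6.1
eef_pos: [547.1, 213.6, 99.5]
tool_rot: [-3.137, 0.002, 1.745]
wrist_force: [-0.1, 0.2, -0.2]
opening: 9.8
t 6.1 pos [547.1 213.6  99.5] rot [-3.1371e+00  2.1000e-03  1.7453e+00] F [-0.06  0.23 -0.23] open 9.8
shift mm [ 0.1  0.7 -0.5] turn 0.003487616873237176
```

View pics/w4.png

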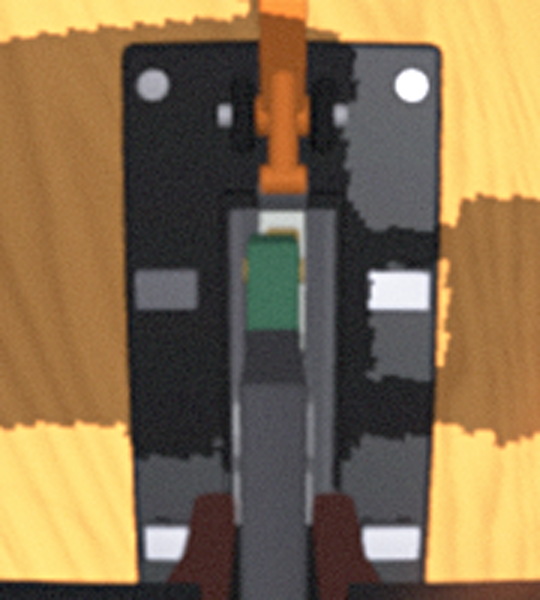

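Close up, the ear (crop 247–300) sits left of the slot centre (226–338) by roughly 1–2 mm. The arm was still settling, so I'll let it settle and measure.

```bash

python3 -m inch '[[1,[0,0.001,0],0],[1,[0,0.001,0],0],[1,[0,0.001,0],0],[1,[0,0.001,0],0]]'
cat > m.py <<'E'
from h import *
w=snap("wrist");im=w["image"];g=im.astype(int)
s=r.get_state();p=np.array(s["eef_pos"]);ps=s["tool_rot"][2]
print(p.round(1),np.round(s["tool_rot"],4),np.round(s["wrist_force"],1))
tx=np.array([np.cos(ps),np.sin(ps)]);ty=np.array([np.sin(ps),-np.cos(ps)])
def T(u,v,z):
    P=onz(w,u,v,z,True)[:2]-p[:2]; return P@tx,P@ty
hsv=cv2.cvtColor(im,cv2.COLOR_RGB2HSV);desk=(hsv[...,1]>110)&(hsv[...,0]<25)
L=[];Rr=[]
for v in range(100,215,4):
    row=~desk[v]
    l=[i for i in range(215,262) if row[i:i+4].all()]; rr=[i for i in range(345,300,-1) if row[i-3:i+1].all()]
    if l and rr: L.append(T(l[0]-.5,v,8));Rr.append(T(rr[0]+.5,v,8))
for A in(L,Rr):
    A=np.array(A);k=np.polyfit(A[:,0],A[:,1],1);print("edge y med",np.median(A[:,1]).round(2),"slope",k[0].round(4),"at0",k[1].round(2))
print("far edge",[T(u,next(v for v in range(85,130) if (~desk[v:v+4,u]).all())-.5,8)[0].round(1) for u in(240,250,308,320,328)])
gm=((hsv[...,0]>55)&(hsv[...,0]<95)&(hsv[...,1]>70)&(hsv[...,2]>60)).astype(np.uint8)
gm[:140]=0;gm[215:]=0;gm[:,:260]=0;gm[:,305:]=0
ys,xs=np.nonzero(gm);print("green rows",ys.min(),ys.max(),"cols",np.percentile(xs,2),np.percentile(xs,98))
z=p[2]-16
for v in range(ys.min()+4,ys.max(),6):
    c=np.nonzero(gm[v])[0]; print(v,c.min(),c.max(),"board y",T((c.min()+c.max())/2,v,z)[1].round(2),"width",(T(c.max()+.5,v,z)[1]-T(c.min()-.5,v,z)[1]).round(1))
print("ear end row->x top/bot",[(v,T(281,v,z)[0].round(1),T(281,v,p[2]-40)[0].round(1)) for v in(ys.min()-1,ys.min())])
for v in (152,156,200,206): print(v,"prof 258-310",g[v,258:310].mean(1).astype(int).tolist())
print("slot end col 281",[(v,int(g[v,278:284].mean()),T(281,v,33)[0].round(1)) for v in range(142,162)])
print("y@u z33",[(u,T(u,152,33)[1].round(1)) for u in(262,265,268,298,301,304)])
E
python3 m.py
```

```text
time_s: 6.48
eef_pos: [550.2, 216.2, 102.7]
tool_rot: [3.14, -0.001, 1.748]
wrist_force: [-0.7, 0.9, -1.3]
opening: 9.7
[550.  216.2 102.5] [ 3.1402e+00 -6.0000e-04  1.7478e+00] [-0.7 -0.2 -1.4]
edge y med -41.62 slope 0.0031 at0 -41.8
edge y med 40.07 slope 0.0015 at0 39.99
far edge [np.float64(98.6), np.float64(98.4), np.float64(98.3), np.float64(98.5), np.float64(97.9)]
green rows 159 189 cols 273.0 289.0
163 273 289 board y 1.1 width 9.3
169 273 288 board y 0.82 width 8.8
175 273 289 board y 1.1 width 9.4
181 273 289 board y 1.1 width 9.4
187 273 289 board y 1.1 width 9.4
ear end row->x top/bot [(np.int64(158), np.float64(56.1), np.float64(54.3)), (np.int64(159), np.float64(55.6), np.float64(53.7))]
152 prof 258-310 [30, 24, 37, 52, 64, 66, 62, 54, 59, 60, 60, 59, 61, 77, 87, 91, 86, 91, 90, 91, 92, 87, 87, 92, 88, 90, 90, 79, 69, 62, 59, 64, 63, 58, 68, 61, 59, 50, 44, 35, 22, 34, 33, 35, 34, 34, 42, 41, 39, 33, 38, 63]
156 prof 258-310 [29, 30, 42, 68, 100, 92, 93, 85, 86, 88, 80, 82, 97, 159, 204, 202, 198, 198, 200, 199, 200, 196, 202, 196, 197, 199, 192, 172, 125, 88, 82, 87
[... 601 characters left out ...]
64(62.8)), (144, 112, np.float64(62.1)), (145, 103, np.float64(61.3)), (146, 95, np.float64(60.6)), (147, 85, np.float64(59.9)), (148, 79, np.float64(59.2)), (149, 69, np.float64(58.5)), (150, 68, np.float64(57.8)), (151, 68, np.float64(57.1)), (152, 89, np.float64(56.3)), (153, 153, np.float64(55.6)), (154, 198, np.float64(54.9)), (155, 207, np.float64(54.2)), (156, 198, np.float64(53.5)), (157, 156, np.float64(52.8)), (158, 92, np.float64(52.1)), (159, 55, np.float64(51.3)), (160, 61, np.float64(50.6)), (161, 74, np.float64(49.9))]
y@u z33 [(262, np.float64(-12.3)), (265, np.float64(-10.2)), (268, np.float64(-8.0)), (298, np.float64(13.3)), (301, np.float64(15.4)), (304, np.float64(17.5))]
```

```bash

python3 -m inch '[[1,[0,-0.0018,0.02],0],[1,[0,-0.0018,0.03],0],[1,[0,-0.0018,0.03],0],[1,[0,-0.0018,0.03],0],[1,[0,-0.0018,0.03],0]]'
python3 -m inch '[[1,[0,0,0],0],[1,[0,0,0],0],[1,[0,0,0],0]]'
python3 m.py
```

```text
time_s: 6.95
eef_pos: [547.9, 215.6, 72.0]
tool_rot: [-3.142, 0.0, 1.748]
wrist_force: [-0.1, -0.4, -1.5]
opening: 10.2
time_s: 7.2
eef_pos: [548.0, 215.7, 72.1]
tool_rot: [3.141, -0.0, 1.748]
wrist_force: [0.5, 0.4, -1.0]
opening: 9.6
[547.9 215.7  72. ] [ 3.1412e+00 -2.0000e-04  1.7477e+00] [-1.1 -0.6 -2.3]
edge y med -39.52 slope -0.0004 at0 -39.49
edge y med 42.09 slope 0.0034 at0 41.84
far edge [np.float64(98.7), np.float64(98.5), np.float64(98.4), np.float64(98.6), np.float64(98.8)]
green rows 159 189 cols 272.0 289.0
163 272 289 board y 0.66 width 9.9
169 273 288 board y 0.66 width 8.8
175 272 289 board y 0.66 width 9.9
181 272 289 board y 0.66 width 9.9
187 272 289 board y 0.66 width 10.0
ear end row->x top/bot [(np.int64(158), np.float64(56.2), np.float64(54.3)), (np.int64(159), np.float64(55.6), np.float64(53.7))]
152 prof 258-310 [33, 36, 44, 37, 40, 26, 40, 40, 37, 38, 36, 35, 40, 29, 46, 63, 73, 67, 72, 70, 71, 72, 67, 73, 70, 70, 72, 70, 70, 69, 70, 71, 68, 41, 39, 32, 39, 39, 37, 39, 37, 39, 45, 38, 37, 37, 41, 36, 31, 35, 57, 91]
156 prof 258-310 [33, 28, 36, 51, 71, 
[... 727 characters left out ...]
t64(63.7)), (144, 129, np.float64(63.1)), (145, 118, np.float64(62.5)), (146, 112, np.float64(61.9)), (147, 104, np.float64(61.2)), (148, 95, np.float64(60.6)), (149, 85, np.float64(60.0)), (150, 71, np.float64(59.4)), (151, 70, np.float64(58.8)), (152, 70, np.float64(58.1)), (153, 66, np.float64(57.5)), (154, 71, np.float64(56.9)), (155, 125, np.float64(56.3)), (156, 172, np.float64(55.7)), (157, 157, np.float64(55.0)), (158, 95, np.float64(54.4)), (159, 57, np.float64(53.8)), (160, 61, np.float64(53.2)), (161, 77, np.float64(52.6))]
y@u z33 [(262, np.float64(-10.7)), (265, np.float64(-8.9)), (268, np.float64(-7.0)), (298, np.float64(11.4)), (301, np.float64(13.3)), (304, np.float64(15.1))]
```

```bash

python3 -m inch '[[1,[0.0004,0.0006,0.003],0],[1,[0.0004,0.0006,0.006],0],[1,[0.0004,0.0006,0.008],0],[1,[0.0004,0.0006,0.008],0]]'
python3 -m inch '[[1,[0,0,0.001],0],[1,[0,0,0.002],0],[1,[0,0,0.003],0],[1,[0,0,0.003],0]]'
python3 -m inch '[[1,[0,0,0.001],0],[1,[0,0,0.002],0],[1,[0,0,0.002],0]]'

```

```text
time_s: 7.58
eef_pos: [548.1, 216.0, 63.0]
tool_rot: [-3.141, 0.0, 1.748]
wrist_force: [-0.4, 0.1, -1.9]
opening: 9.7
time_s: 7.92
eef_pos: [548.2, 216.1, 60.4]
tool_rot: [-3.141, 0.0, 1.748]
wrist_force: [-0.7, -0.4, -0.1]
opening: 9.9
time_s: 8.17
eef_pos: [548.2, 216.1, 58.4]
tool_rot: [-3.141, 0.0, 1.748]
wrist_force: [0.0, 0.3, -0.9]
opening: 10.2
```

Bottom edge is at about 18 mm, so it is well in the slot. I'll keep lowering gently.

```bash

python3 -m inch '[[1,[0,0,0.001],0],[1,[0,0,0.001],0],[1,[0,0,0.001],0]]'
python3 -m inch '[[1,[0,0,0.001],0],[1,[0,0,0.001],0],[1,[0,0,0.001],0]]'
python3 -m inch '[[1,[0,0,0.001],0],[1,[0,0,0.001],0],[1,[0,0,0.001],0]]'

```

```text
time_s: 8.42
eef_pos: [548.3, 216.1, 57.6]
tool_rot: [-3.142, -0.0, 1.748]
wrist_force: [-0.5, 0.8, -0.5]
opening: 10.0
time_s: 8.67
eef_pos: [548.4, 216.2, 57.4]
tool_rot: [-3.142, -0.0, 1.748]
wrist_force: [-2.5, -0.6, 6.7]
opening: 9.9
time_s: 8.92
eef_pos: [548.5, 216.2, 56.7]
tool_rot: [3.141, -0.001, 1.748]
wrist_force: [-3.3, -0.6, 9.2]
opening: 9.8
```

```bash

python3 -m inch '[[1,[0,0,-0.001],0],[0.6,[0,0,-0.001],0],[0.6,[0,0,-0.001],0],[0.6,[0,0,-0.001],0],[0.6,[0,0,-0.001],0]]'
python3 -m inch '[[0.6,[0,0,0],0],[0.6,[0,0,-0.02],0],[0.6,[0,0,-0.06],0],[0.6,[0,0,-0.10],0],[0.6,[0,0,-0.10],0]]'
python3 -m inch '[[0.6,[0,0,0],0],[0.6,[0,0,0],0]]'
python3 - <<'E'
from h import *
go(548.2,216,160,99.8)
w=snap("wrist");s=snap("side");t=snap("top")
a=cv2.resize(w["image"][60:270,180:380],(381,400),interpolation=cv2.INTER_CUBIC)
b=cv2.resize(s["image"][125:240,165:285],(417,400),interpolation=cv2.INTER_CUBIC)
save("pics/w5.png",np.hstack([a,b]))
E
```

```text
time_s: 9.33
eef_pos: [548.3, 216.1, 56.5]
tool_rot: [-3.141, 0.0, 1.748]
wrist_force: [0.5, 0.1, 0.4]
opening: 32.9
time_s: 9.75
eef_pos: [552.7, 217.3, 163.8]
tool_rot: [3.131, -0.004, 1.747]
wrist_force: [1.1, 1.0, 0.1]
opening: 35.3
time_s: 9.92
eef_pos: [547.9, 216.2, 156.3]
tool_rot: [-3.141, -0.0, 1.748]
wrist_force: [-0.5, 0.4, -0.7]
opening: 35.2
t 9.92 pos [547.9 216.2 156.3] rot [-3.1412e+00 -2.0000e-04  1.7480e+00] F [-0.48  0.37 -0.66] open 35.2
shift mm [-0.2  0.3 -3.7] turn 0.0062105322760899195
```

View pics/w5.png

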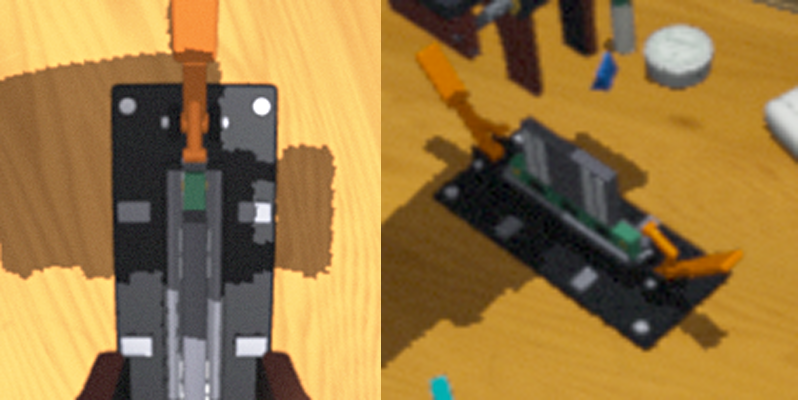

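The board stands upright in the slot, and both orange levers are still open, with lever a's bar at about (195,30) in the wrist crop and lever b at (700,265) in the side crop. Next I close the fingers, move outside lever a's tip and come down.

```bash

python3 -m inch '[[1,[0.03,0,-0.02],0],[1,[0.06,0,-0.02],0],[1,[0.09,0,-0.02],0],[1,[0.12,0,-0.02],0],[1,[0.15,0,-0.02],0]]' 30
python3 -m inch '[[1,[0.015,0,0],0],[1,[0.015,0,0.03],0],[1,[0.015,0,0.06],0],[1,[0.015,0,0.08],0],[1,[0.015,0,0.097],0]]'
python3 -m inch '[[1,[0,0,0],0],[1,[0,0,0],0]]'
python3 - <<'E'
from h import *
e=np.array([-.176,.984]);p=r.get_state()["eef_pos"]
print("ey",(p[:2]-[548.3,216.1])@e,"ex",(p[:2]-[548.3,216.1])@[.984,.176],p[2])
w=snap("wrist");s=snap("side")
a=cv2.resize(w["image"][100:400,100:460],(480,400),interpolation=cv2.INTER_CUBIC)
b=cv2.resize(s["image"][90:240,150:270],(320,400),interpolation=cv2.INTER_CUBIC)
save("pics/w6.png",np.hstack([a,b]))
E
```

```text
time_s: 10.48
eef_pos: [521.0, 364.8, 175.3]
tool_rot: [-3.14, 0.001, 1.748]
wrist_force: [-0.1, 0.3, -0.1]
opening: 5.1
time_s: 10.9
eef_pos: [518.3, 376.7, 76.6]
tool_rot: [-3.138, 0.003, 1.747]
wrist_force: [-0.0, -0.0, 1.6]
opening: 0.5
time_s: 11.07
eef_pos: [518.9, 377.1, 78.4]
tool_rot: [-3.139, 0.002, 1.747]
wrist_force: [0.2, -0.5, 0.8]
opening: 0.7
ey 163.617165508914 ex -0.6319386386284194 78.3911640355169
```

View pics/w6.png

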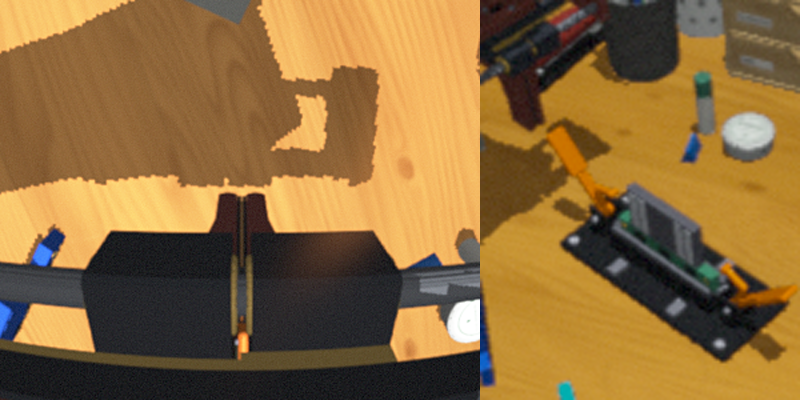

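Fingers (side view, near (530,110)) stand just outside lever a's tip at (560,135), clear of everything. Pushing inward.

```bash

python3 -m inch '[[1,[-0.004,0,0],0],[1,[-0.008,0,0],0],[1,[-0.012,0,0],0],[1,[-0.015,0,0],0],[1,[-0.015,0,0],0]]'
python3 -m inch '[[1,[-0.003,0,-0.001],0],[1,[-0.006,0,-0.002],0],[1,[-0.009,0,-0.003],0],[1,[-0.012,0,-0.004],0],[1,[-0.015,0,-0.005],0]]'
python3 -m inch '[[1,[-0.003,0,-0.002],0],[1,[-0.006,0,-0.004],0],[1,[-0.009,0,-0.006],0],[1,[-0.012,0,-0.008],0],[1,[-0.015,0,-0.010],0]]'

```

```text
time_s: 11.58
eef_pos: [522.5, 362.6, 80.1]
tool_rot: [3.141, 0.0, 1.746]
wrist_force: [0.5, -1.2, -0.0]
opening: 0.5
time_s: 12.0
eef_pos: [524.0, 352.7, 85.5]
tool_rot: [3.14, -0.005, 1.75]
wrist_force: [-3.0, 8.3, 3.8]
opening: 0.3
time_s: 12.42
eef_pos: [526.6, 337.3, 95.4]
tool_rot: [3.141, -0.004, 1.75]
wrist_force: [-1.5, 5.6, 1.0]
opening: 0.6
```

```bash

python3 -m inch '[[1,[-0.002,0,-0.001],0],[1,[-0.004,0,-0.002],0],[1,[-0.006,0,-0.003],0],[1,[-0.008,0,-0.003],0],[1,[-0.010,0,-0.003],0]]'
python3 -m inch '[[1,[-0.001,0,0],0],[1,[-0.002,0,0],0],[1,[-0.003,0,0],0],[1,[-0.004,0,0],0]]'
python3 -m inch '[[1,[-0.001,0,0],0],[1,[-0.002,0,0],0],[1,[-0.003,0,0],0],[1,[-0.004,0,0],0]]'

```

```text
time_s: 12.83
eef_pos: [528.5, 327.9, 98.8]
tool_rot: [3.14, -0.005, 1.75]
wrist_force: [-3.3, 7.5, 6.6]
opening: 0.5
time_s: 13.17
eef_pos: [529.6, 324.0, 99.1]
tool_rot: [3.139, -0.005, 1.75]
wrist_force: [-2.5, 6.3, 5.7]
opening: 0.1
time_s: 13.5
eef_pos: [530.6, 319.8, 99.1]
tool_rot: [3.139, -0.004, 1.75]
wrist_force: [-2.2, 5.8, 5.0]
opening: 0.4
```

```bash

python3 -m inch '[[1,[-0.001,0,0],0],[1,[-0.002,0,0],0],[1,[-0.003,0,0],0]]'
python3 -m inch '[[1,[-0.001,0,0],0],[1,[-0.002,0,0],0],[1,[-0.002,0,0],0]]'
python3 -m inch '[[1,[-0.001,0,0],0],[1,[-0.002,0,0],0],[1,[-0.002,0,0],0]]'

```

```text
time_s: 13.75
eef_pos: [531.3, 316.8, 99.1]
tool_rot: [3.139, -0.004, 1.75]
wrist_force: [-1.4, 6.1, 4.3]
opening: 0.6
time_s: 14.0
eef_pos: [531.7, 314.4, 99.1]
tool_rot: [3.139, -0.004, 1.749]
wrist_force: [-1.4, 5.2, 3.7]
opening: 0.6
time_s: 14.25
eef_pos: [532.1, 312.4, 99.1]
tool_rot: [3.139, -0.004, 1.749]
wrist_force: [-1.1, 5.2, 4.1]
opening: 0.7
```

```bash

python3 -m inch '[[1,[-0.001,0,0],0],[1,[-0.002,0,0],0],[1,[-0.002,0,0],0]]'
python3 -m inch '[[1,[-0.001,0,0],0],[1,[-0.002,0,0],0],[1,[-0.002,0,0],0]]'

```

```text
time_s: 14.5
eef_pos: [532.4, 310.8, 99.1]
tool_rot: [3.139, -0.004, 1.75]
wrist_force: [-1.3, 5.6, 4.8]
opening: 0.6
time_s: 14.75
eef_pos: [532.6, 309.7, 99.2]
tool_rot: [3.139, -0.005, 1.75]
wrist_force: [-1.5, 7.6, 5.5]
opening: 0.5
```

```bash

python3 -m inch '[[1,[-0.001,0,0],0],[1,[-0.001,0,0],0]]'
python3 -m inch '[[1,[-0.001,0,0],0],[1,[-0.001,0,0],0]]'

```

```text
time_s: 14.92
eef_pos: [532.7, 309.0, 99.3]
tool_rot: [3.139, -0.005, 1.75]
wrist_force: [-1.8, 7.7, 4.9]
opening: 0.5
time_s: 15.08
eef_pos: [532.9, 308.1, 99.3]
tool_rot: [3.139, -0.006, 1.75]
wrist_force: [-1.9, 7.9, 6.4]
opening: 0.7
```

```bash

python3 -m inch '[[1,[-0.001,0,0],0],[1,[-0.001,0,0],0]]'
python3 -m inch '[[1,[-0.001,0,0],0],[1,[-0.001,0,0],0]]'
python3 -m inch '[[1,[-0.0005,0,0],0],[1,[-0.0005,0,0],0]]'

```

```text
time_s: 15.25
eef_pos: [533.0, 307.3, 99.4]
tool_rot: [3.139, -0.006, 1.75]
wrist_force: [-2.8, 8.0, 6.4]
opening: 0.4
time_s: 15.42
eef_pos: [533.2, 306.4, 99.4]
tool_rot: [3.138, -0.006, 1.751]
wrist_force: [-2.4, 8.2, 7.6]
opening: 1.0
time_s: 15.58
eef_pos: [533.3, 306.0, 99.5]
tool_rot: [3.138, -0.006, 1.751]
wrist_force: [-2.3, 8.7, 6.9]
opening: 0.5
```

```bash

python3 -m inch '[[1,[-0.0005,0,-0.0005],0],[1,[-0.0005,0,-0.001],0]]'
python3 -m inch '[[1,[-0.001,0,0],0],[1,[-0.001,0,0],0]]'

```

```text
time_s: 15.75
eef_pos: [533.2, 305.3, 99.6]
tool_rot: [3.139, -0.005, 1.751]
wrist_force: [1.0, 9.9, -3.6]
opening: 0.6
time_s: 15.92
eef_pos: [533.4, 304.4, 99.6]
tool_rot: [3.139, -0.005, 1.751]
wrist_force: [-1.1, 9.3, -0.4]
opening: 0.1
```

```bash

python3 -m inch '[[1,[-0.001,0,0],0],[1,[-0.001,0,0],0]]'
python3 -m inch '[[1,[-0.0005,0,0],0],[1,[-0.0005,0,0],0]]'

```

```text
time_s: 16.08
eef_pos: [533.6, 303.7, 99.6]
tool_rot: [3.139, -0.006, 1.751]
wrist_force: [0.3, 8.8, -0.2]
opening: 0.4
time_s: 16.25
eef_pos: [533.5, 303.5, 99.6]
tool_rot: [3.139, -0.006, 1.751]
wrist_force: [-0.4, 10.5, 0.7]
opening: 1.0
```

```bash

python3 -m inch '[[1,[-0.0005,0,0],0],[1,[-0.0005,0,0],0]]'
python3 -m inch '[[1,[-0.0005,0,0],0],[1,[-0.0005,0,0],0]]'

```

```text
time_s: 16.42
eef_pos: [533.6, 303.3, 99.7]
tool_rot: [3.138, -0.006, 1.751]
wrist_force: [-0.2, 10.7, -0.4]
opening: 0.6
time_s: 16.58
eef_pos: [533.6, 303.2, 99.7]
tool_rot: [3.138, -0.007, 1.752]
wrist_force: [-0.8, 10.8, -0.6]
opening: 0.6
```

```bash

python3 -m inch '[[1,[-0.0005,0,0],0],[1,[-0.0005,0,0],0],[1,[-0.0005,0,0],0]]'
python3 -m inch '[[1,[-0.0005,0,0],0],[1,[-0.0005,0,0],0],[1,[-0.0005,0,0],0]]'

```

```text
time_s: 16.83
eef_pos: [533.6, 303.0, 99.7]
tool_rot: [3.138, -0.007, 1.752]
wrist_force: [-1.2, 12.9, -0.0]
opening: 0.6
time_s: 17.08
eef_pos: [533.7, 302.8, 99.7]
tool_rot: [3.138, -0.007, 1.752]
wrist_force: [-0.8, 13.3, -1.5]
opening: -0.1
```

```bash

python3 -m inch '[[1,[-0.0005,0,0],0],[1,[-0.0005,0,0],0],[1,[-0.0005,0,0],0]]'

```

```text
time_s: 17.33
eef_pos: [533.7, 302.6, 99.7]
tool_rot: [3.138, -0.008, 1.752]
wrist_force: [-1.9, 13.0, -0.7]
opening: 0.3
```

```bash

python3 -m inch '[[1,[-0.0005,0,0],0],[1,[-0.0005,0,0],0],[1,[-0.0005,0,0],0]]'
python3 -m inch '[[1,[0.004,0,0],0],[1,[0.01,0,0],0],[1,[0.02,0,0],0],[1,[0.03,0,-0.02],0],[1,[0.03,0,-0.06],0]]'
python3 -m inch '[[1,[0,0,0],0],[1,[0,0,0],0],[1,[0,0,0],0]]'
python3 - <<'E'
from h import *
e=np.array([-.176,.984]);p=r.get_state()["eef_pos"]
print("ey",(p[:2]-[548.3,216.1])@e,"ex",(p[:2]-[548.3,216.1])@[.984,.176],p[2])
c=548.3-e[0]*160;go(548.3-e[0]*165,216.1-e[1]*165,175,100.15)
E
```

```text
time_s: 17.58
eef_pos: [533.7, 302.5, 99.7]
tool_rot: [3.138, -0.008, 1.752]
wrist_force: [-1.2, 14.6, -1.1]
opening: 0.5
time_s: 18.0
eef_pos: [524.9, 325.6, 154.6]
tool_rot: [-3.133, 0.004, 1.75]
wrist_force: [0.3, 0.5, -0.7]
opening: 0.4
time_s: 18.25
eef_pos: [528.6, 324.6, 158.3]
tool_rot: [-3.141, 0.0, 1.747]
wrist_force: [0.5, -0.4, -0.6]
opening: 0.7
ey 110.20808599297425 ex -0.3353977687560383 158.31801220455438
t 18.25 pos [528.6 324.6 158.3] rot [-3.1411e+00  4.0000e-04  1.7475e+00] F [ 0.49 -0.4  -0.63] open 0.7
shift mm [-275.2    0.4  -16.7] turn -0.0004523838544694403
```

```bash

python3 -m inch '[[1,[-0.03,0,-0.01],0],[1,[-0.065,0,-0.02],0],[1,[-0.1,0,-0.02],0],[1,[-0.13,0,-0.02],0],[1,[-0.16,0,-0.02],0]]'
python3 -m inch '[[1,[-0.03,0,0],0],[1,[-0.06,0,0],0],[1,[-0.09,0,0],0],[1,[-0.115,0,0],0],[1,[-0.115,0,0],0]]'
python3 -m inch '[[1,[0,0,0.03],0],[1,[0,0,0.06],0],[1,[0,0,0.08],0],[1,[0,0,0.098],0],[1,[0,0,0.098],0]]'
python3 - <<'E'
from h import *
e=np.array([-.176,.984]);p=r.get_state()["eef_pos"]
print("ey",(p[:2]-[548.3,216.1])@e,"ex",(p[:2]-[548.3,216.1])@[.984,.176],p[2])
w=snap("wrist");s=snap("side")
a=cv2.resize(w["image"][0:420,60:480],(400,400),interpolation=cv2.INTER_CUBIC)
b=cv2.resize(s["image"][90:240,170:320],(400,400),interpolation=cv2.INTER_CUBIC)
save("pics/w7.png",np.hstack([a,b]))
E
```

```text
time_s: 18.67
eef_pos: [556.2, 165.0, 177.3]
tool_rot: [-3.139, 0.001, 1.747]
wrist_force: [-0.2, 1.0, -0.2]
opening: 0.3
time_s: 19.08
eef_pos: [576.7, 46.9, 177.6]
tool_rot: [-3.139, 0.003, 1.739]
wrist_force: [-0.4, -0.6, -0.4]
opening: 0.4
time_s: 19.5
eef_pos: [573.4, 54.2, 76.0]
tool_rot: [-3.133, 0.0, 1.748]
wrist_force: [-1.1, -0.2, -0.2]
opening: 0.3
ey -163.70718410835784 ex -3.7535345183537685 75.99825717448941
```

View pics/w7.png

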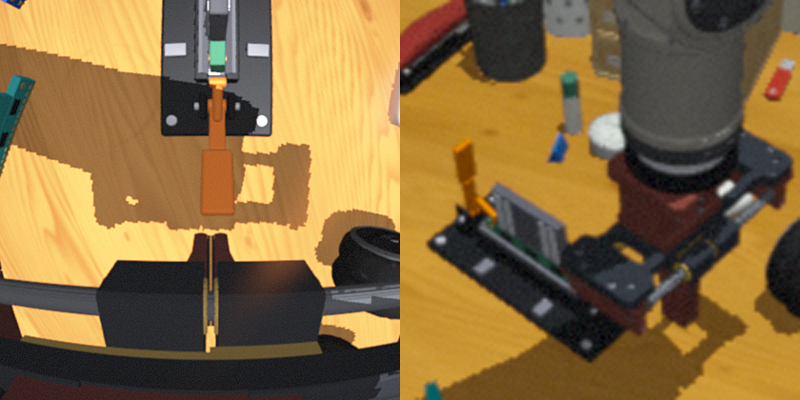

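Lever a now stands upright with its hook on the board's ear (side view (465,150)). Lever b's open bar ends at (217,212) in the wrist view, just in front of the fingers at (211,240). Pushing lever b inward.

```bash

python3 -m inch '[[1,[0.004,0,0],0],[1,[0.008,0,0],0],[1,[0.012,0,0],0],[1,[0.015,0,0],0],[1,[0.015,0,0],0]]'
python3 -m inch '[[1,[0.003,0,-0.001],0],[1,[0.006,0,-0.002],0],[1,[0.009,0,-0.003],0],[1,[0.012,0,-0.004],0],[1,[0.015,0,-0.006],0]]'
python3 -m inch '[[1,[0.003,0,-0.002],0],[1,[0.006,0,-0.005],0],[1,[0.009,0,-0.008],0],[1,[0.012,0,-0.011],0],[1,[0.015,0,-0.014],0]]'

```

```text
time_s: 20.02
eef_pos: [575.9, 66.8, 82.0]
tool_rot: [3.139, 0.003, 1.747]
wrist_force: [1.0, -6.9, 3.0]
opening: 0.2
time_s: 20.43
eef_pos: [574.6, 75.6, 89.4]
tool_rot: [3.137, 0.008, 1.742]
wrist_force: [-0.7, -19.0, 14.7]
opening: 0.5
time_s: 20.85
eef_pos: [570.8, 96.3, 102.2]
tool_rot: [3.138, 0.002, 1.745]
wrist_force: [2.2, -2.9, -3.7]
opening: 0.7
```

That middle push read about 24 N at the wrist for a moment. The lever gave way, and the reading may include inertia. I'll go slower from here: back off slightly, lower, and check.

```bash

python3 -m inch '[[1,[-0.002,0,0],0],[1,[-0.004,0,0],0],[1,[-0.004,0,0.003],0],[1,[-0.004,0,0.006],0],[1,[-0.004,0,0.006],0]]'
python3 - <<'E'
from h import *
e=np.array([-.176,.984]);s=r.get_state();p=s["eef_pos"]
print("ey",(p[:2]-[548.3,216.1])@e,"ex",(p[:2]-[548.3,216.1])@[.984,.176],p[2],s["wrist_force"])
w=snap("wrist");save("pics/w8.png",w["image"][60:400,120:440])
E
```

```text
time_s: 21.27
eef_pos: [569.3, 94.9, 93.8]
tool_rot: [-3.14, -0.0, 1.748]
wrist_force: [0.2, 0.4, -0.4]
opening: 0.3
ey -122.9169986971522 ex -0.6282404010816537 93.76883598398447 [ 0.18814246  0.41454398 -0.41876009]
```

View pics/w8.png

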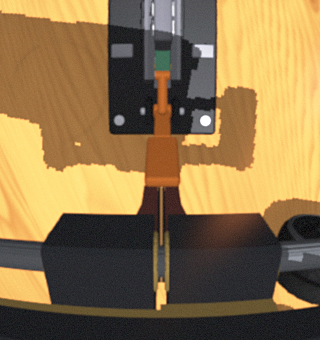

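The lever's end is at (162,185), right in front of the closed fingers, and contact is free at 0 N. I'll push on in small steps.

```bash

python3 -m inch '[[1,[0.001,0,0],0],[1,[0.002,0,0],0],[1,[0.003,0,0],0],[1,[0.004,0,0],0]]'
python3 -m inch '[[1,[0.001,0,0],0],[1,[0.002,0,0],0],[1,[0.003,0,0],0],[1,[0.003,0,0],0]]'

```

```text
time_s: 21.65
eef_pos: [569.5, 97.2, 94.6]
tool_rot: [3.141, 0.002, 1.747]
wrist_force: [0.6, -5.6, -1.0]
opening: 0.4
time_s: 21.98
eef_pos: [569.3, 99.3, 95.2]
tool_rot: [3.141, 0.002, 1.746]
wrist_force: [-1.0, -6.2, 4.0]
opening: 0.6
```

```bash

python3 -m inch '[[1,[0.001,0,-0.001],0],[1,[0.002,0,-0.002],0],[1,[0.003,0,-0.002],0],[1,[0.003,0,-0.002],0]]'
python3 -m inch '[[1,[0.001,0,0],0],[1,[0.002,0,-0.001],0],[1,[0.003,0,-0.001],0],[1,[0.003,0,-0.001],0]]'

```

```text
time_s: 22.32
eef_pos: [568.4, 103.6, 96.8]
tool_rot: [-3.142, 0.001, 1.747]
wrist_force: [0.4, -4.7, 0.5]
opening: 0.4
time_s: 22.65
eef_pos: [567.8, 107.0, 97.8]
tool_rot: [-3.142, 0.0, 1.748]
wrist_force: [-0.2, -4.4, 1.0]
opening: 0.4
```

```bash

python3 -m inch '[[1,[0.001,0,0],0],[1,[0.002,0,-0.001],0],[1,[0.003,0,-0.001],0],[1,[0.004,0,-0.001],0]]'
python3 -m inch '[[1,[0.001,0,0],0],[1,[0.002,0,0],0],[1,[0.003,0,0],0],[1,[0.004,0,0],0]]'
python3 -m inch '[[1,[0.001,0,0],0],[1,[0.002,0,0],0],[1,[0.002,0,0],0]]'

```

```text
time_s: 22.98
eef_pos: [567.1, 111.0, 98.8]
tool_rot: [-3.142, 0.0, 1.748]
wrist_force: [-0.3, -4.7, 1.8]
opening: 0.6
time_s: 23.32
eef_pos: [566.6, 114.7, 99.2]
tool_rot: [3.141, 0.0, 1.747]
wrist_force: [-0.3, -6.0, 4.2]
opening: 0.4
time_s: 23.57
eef_pos: [566.4, 116.6, 99.3]
tool_rot: [3.141, 0.001, 1.747]
wrist_force: [-1.1, -6.2, 4.8]
opening: 0.8
```

```bash

python3 -m inch '[[1,[0.001,0,-0.0005],0],[1,[0.002,0,-0.0005],0],[1,[0.002,0,-0.0005],0]]'
python3 -m inch '[[1,[0.001,0,0],0],[1,[0.002,0,0],0],[1,[0.002,0,0],0]]'

```

```text
time_s: 23.82
eef_pos: [566.0, 118.4, 99.6]
tool_rot: [3.141, 0.001, 1.747]
wrist_force: [0.1, -6.4, 3.0]
opening: 0.5
time_s: 24.07
eef_pos: [565.8, 120.1, 99.7]
tool_rot: [3.141, 0.001, 1.747]
wrist_force: [-0.7, -6.6, 4.5]
opening: 0.3
```

```bash

python3 -m inch '[[1,[0.001,0,0],0],[1,[0.001,0,0],0]]'
python3 -m inch '[[1,[0.001,0,0],0],[1,[0.001,0,0],0]]'
python3 -m inch '[[1,[0.001,0,0],0],[1,[0.001,0,0],0]]'

```

```text
time_s: 24.23
eef_pos: [565.6, 120.9, 99.8]
tool_rot: [3.141, 0.001, 1.747]
wrist_force: [1.1, -7.2, 5.0]
opening: 0.5
time_s: 24.4
eef_pos: [565.4, 121.7, 99.8]
tool_rot: [3.141, 0.001, 1.747]
wrist_force: [0.1, -8.3, 5.9]
opening: 0.3
time_s: 24.57
eef_pos: [565.3, 122.6, 99.9]
tool_rot: [3.141, 0.001, 1.747]
wrist_force: [-0.6, -7.8, 6.2]
opening: 0.4
```

```bash

python3 -m inch '[[1,[0.0005,0,-0.0005],0],[1,[0.001,0,-0.001],0]]'
python3 -m inch '[[1,[0.001,0,0],0],[1,[0.001,0,0],0]]'

```

```text
time_s: 24.73
eef_pos: [564.9, 123.3, 100.1]
tool_rot: [3.141, 0.002, 1.747]
wrist_force: [3.3, -7.4, -5.4]
opening: 0.3
time_s: 24.9
eef_pos: [564.8, 124.4, 100.0]
tool_rot: [3.141, 0.002, 1.747]
wrist_force: [2.8, -7.8, -1.3]
opening: 0.5
```

```bash

python3 -m inch '[[1,[0.001,0,0],0],[1,[0.001,0,0],0]]'
python3 -m inch '[[1,[0.0005,0,0],0],[1,[0.0005,0,0],0]]'

```

```text
time_s: 25.07
eef_pos: [564.7, 125.1, 100.1]
tool_rot: [3.141, 0.002, 1.747]
wrist_force: [1.5, -8.8, -1.5]
opening: 0.8
time_s: 25.23
eef_pos: [564.6, 125.5, 100.1]
tool_rot: [3.141, 0.002, 1.746]
wrist_force: [2.2, -8.4, -2.3]
opening: 0.7
```

```bash

python3 -m inch '[[1,[0.001,0,0],0],[1,[0.001,0,0],0]]'
python3 -m inch '[[1,[0.001,0,0],0],[1,[0.001,0,0],0]]'
python3 -m inch '[[1,[0.0005,0,0],0],[1,[0.0005,0,0],0]]'

```

```text
time_s: 25.4
eef_pos: [564.5, 126.1, 100.1]
tool_rot: [3.141, 0.003, 1.746]
wrist_force: [2.9, -9.6, -1.3]
opening: 0.8
time_s: 25.57
eef_pos: [564.4, 126.3, 100.1]
tool_rot: [3.141, 0.004, 1.746]
wrist_force: [2.1, -11.0, -1.2]
opening: 0.6
time_s: 25.73
eef_pos: [564.4, 126.4, 100.1]
tool_rot: [3.141, 0.004, 1.745]
wrist_force: [2.3, -12.1, -2.0]
opening: 0.2
```

```bash

python3 -m inch '[[1,[0.0005,0,0],0],[1,[0.0005,0,0],0]]'
python3 -m inch '[[1,[0.0005,0,0],0],[1,[0.0005,0,0],0]]'

```

```text
time_s: 25.9
eef_pos: [564.4, 126.5, 100.1]
tool_rot: [3.141, 0.004, 1.745]
wrist_force: [2.5, -12.5, -0.5]
opening: 0.2
time_s: 26.07
eef_pos: [564.4, 126.6, 100.1]
tool_rot: [3.141, 0.005, 1.745]
wrist_force: [3.2, -14.0, -0.4]
opening: 0.1
```

Lever b has stopped at about 14.4 N. Easing off, retreating and checking.

```bash

python3 -m inch '[[1,[-0.004,0,0],0],[1,[-0.01,0,0],0],[1,[-0.02,0,0],0],[1,[-0.04,0,-0.01],0],[1,[-0.06,0,-0.04],0]]'
python3 -m inch '[[1,[-0.02,0,-0.03],0],[1,[-0.04,0,-0.06],0],[1,[-0.07,0,-0.09],0],[1,[-0.10,0,-0.09],0],[1,[-0.10,0,-0.09],0]]'
python3 -m inch '[[1,[-0.03,0,0],0],[1,[-0.06,0,0],0],[1,[-0.06,0,0],0]]'
python3 - <<'E'
from h import *
s=snap("side");t=snap("top")
a=cv2.resize(s["image"][120:240,160:280],(400,400),interpolation=cv2.INTER_CUBIC)
b=cv2.resize(t["image"][170:290,160:280],(400,400),interpolation=cv2.INTER_CUBIC)
save("pics/w9.png",np.hstack([a,b]))
e=np.array([-.176,.984]);ex=np.array([.984,.176])
# expected side/top crop pixels of tips (upright, z~109) and board top
for n,yy,z in(("tip_a",76,109),("tip_b",-76,109),("board_top+",39,83.5),("board_top-",-39,83.5)):
    P=np.r_[np.array([548.3,216.1])+e*yy,z]
    print(n,((proj(s,P)-[160,120])*400/120).round(),((proj(t,P)-[160,170])*400/120).round())
E
```

```text
time_s: 26.48
eef_pos: [571.3, 72.7, 137.2]
tool_rot: [-3.135, -0.001, 1.751]
wrist_force: [0.2, 0.1, 0.5]
opening: 0.8
time_s: 26.9
eef_pos: [593.4, -33.5, 233.2]
tool_rot: [3.136, 0.003, 1.741]
wrist_force: [-0.7, -1.4, -0.4]
opening: 0.3
time_s: 27.15
eef_pos: [602.1, -92.0, 230.5]
tool_rot: [3.141, 0.003, 1.741]
wrist_force: [-0.2, 0.2, 0.1]
opening: 0.6
tip_a [110.  78.] [ 68. 236.]
tip_b [278. 188.] [306. 189.]
board_top+ [153. 131.] [133. 226.]
board_top- [238. 187.] [253. 203.]
```

```bash
python3 - <<'E'
from h import *
import pickle
e=np.array([-.176,.984]);ex=np.array([.984,.176]);D=np.array([548.3,216.1])
for n in("side","top"):
    c=pickle.load(open(n+".pkl","rb"));im=c["image"];h=cv2.cvtColor(im,cv2.COLOR_RGB2HSV)
    m=((h[...,0]<=12)&(h[...,1]>200)&(h[...,2]>90)).astype(np.uint8);k=np.zeros_like(m);k[120:280,150:290]=m[120:280,150:290]
    N,L,st,ce=cv2.connectedComponentsWithStats(k)
    for i in range(1,N):
        if st[i,4]>6: print(n,"orange",st[i].tolist(),ce[i].round(1))
    for sgn in(1,-1):
        for j in(0.1,0.2,0.35,0.95):
            l=j-.2; P=np.r_[D+e*sgn*(79+82*np.sin(l)),27+82*np.cos(l)]
            print(n,"ab"[sgn<0],j,proj(c,P).round(1),end=" ")
        print("hinge",proj(c,np.r_[D+e*sgn*79,27]).round(1))
E
```

```text
side a 0.1 [194.5 144.5] side a 0.2 [191.9 142.7] side a 0.35 [188.2 140.5] side a 0.95 [176.5 138.8] hinge [196.8 168.3]
side b 0.1 [241.6 175.4] side b 0.2 [244.5 177.2] side b 0.35 [248.9 180.4] side b 0.95 [265.  197.5] hinge [246.3 202.3]
top orange [256, 227, 3, 4, 8] [257.2 228.5]
top a 0.1 [182.9 240.2] top a 0.2 [178.9 241. ] top a 0.35 [173.3 242.1] top a 0.95 [155.4 246.4] hinge [187.  242.5]
top b 0.1 [249.5 227.3] top b 0.2 [253.4 226.5] top b 0.35 [259.1 225.4] top b 0.95 [279.7 222.3] hinge [255.8 229.1]
```

```bash
python3 - <<'E'
from h import *
import pickle
for n,box in(("side",(165,120,290,225)),("top",(150,205,290,265))):
    c=pickle.load(open(n+".pkl","rb"));im=c["image"].astype(int)
    x0,y0,x1,y1=box
    q=im[y0:y1,x0:x1]; m=((q[...,0]>1.75*q[...,1])&(q[...,0]>90)).astype(np.uint8)
    N,L,st,ce=cv2.connectedComponentsWithStats(m)
    for i in range(1,N):
        if st[i,4]>8:
            ys,xs=np.nonzero(L==i);t=ys.argmin()
            print(n,"area",st[i,4],"x",xs.min()+x0,xs.max()+x0,"y",ys.min()+y0,ys.max()+y0,"topmost x",xs[ys<=ys.min()+1].mean()+x0)
    g=((q[...,1]>1.25*q[...,0])&(q[...,1]>40)).astype(np.uint8)
    N,L,st,ce=cv2.connectedComponentsWithStats(g)
    for i in range(1,N):
        if st[i,4]>8: print(n,"green",st[i,4],(ce[i]+[x0,y0]).round(1),st[i,:4]+np.array([x0,y0,0,0]))
E
```

```text
side area 120 x 191 202 y 144 170 topmost x 194.25
side area 142 x 235 249 y 177 204 topmost x 245.0
side green 29 [233.3 122.7] [231 120   5   7]
side green 29 [229.2 145.3] [227 141   5   9]
side green 50 [218.6 184.2] [209 177  20  14]
side green 15 [231.9 192.4] [230 190   4   6]
side green 15 [237.2 196.3] [236 194   4   5]
top area 72 x 242 258 y 223 233 topmost x 252.0
top area 83 x 180 200 y 237 245 topmost x 182.33333333333334
top green 10 [238.7 231.9] [238 230   3   5]
```

```bash
python3 -c "
from rig import r
s=r.get_state();print(s['time_s'],s['eef_pos'],s['wrist_force']);print(r.sign_off())"
```

```text
27.25 [602.07303535 -86.40649871 229.92091845] [ 0.21186672  0.66660118 -0.63007423]
the job is handed in; nothing more can be done
None
```

I moved the board from the stand into the dock slot and swung both levers in until each stopped. I handed the job in at 27.3 s, but one lever push may have gone over the 22 N limit.

- **Placing:** the board met the contact strips with its lower edge about 16.5 mm above the desk. It stood upright there with both levers still open.
- **Levers:** lever a stopped at about 14.6 N and lever b at about 14.4 N. I eased off each at once.
- **Possible fault:** early in lever b's swing, one reading at the wrist showed about 24 N (19 N sideways, 15 N upward). It may include inertia or friction, so I can't rule out that the lever was briefly pushed too hard. After that I used smaller steps and stayed under 15 N.
- **Last checks:** the colour masks put both lever tips at about 0.1–0.2 rad, roughly symmetric about the dock. The robot had retreated clear, with no force at the wrist.
- **Not confirmed:** I had used all 12 pictures, so I did not look at the finished state by eye. How far the contact strips are pressed is inferred from feeling both stops, not measured. I planned the moves to stay clear of the earbud case and the headphones and felt no contact on the way, but I did not re-measure where they are.

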